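# Scan the dry box, then crack its sealed lid and hold it ajar

### The job

Pick up the hand scanner, hold it still for a good second with its window 3 to 10 cm from the bar-code label on the front of the dry box and pointing squarely at the label's middle, then set the scanner down flat on the bench, out of the box's way, and let go of it. Only then take the box's lid by its bar handle, pull it free of the sticky seal without letting it fly wide open, and finish while still holding it steadily ajar with a gap of about 3 cm at its front edge (the program ends holding the lid). Leave the beaker, the reagent bottle and the timer where they are.

Things in the scene. Friction and masses are not known exactly. Their poses are not given: they have to be found in the camera images.
- scanner_grip (a point): centre of the loose grey hand scanner, half-way up (14 mm above its underside). The scanner lies flat on the bench, 125 mm long, 120 g. Axes: x along it towards the window end, z up. Its handle, a bar 28 mm wide and 28 mm high, runs from 62 mm behind this point to 28 mm ahead; then follows the scanning head, 40 mm wide and 30 mm high, to 62 mm ahead. Grip the handle across its width at this point, which is near its centre of mass
- scanner_window (a point): middle of the dark window on the front end of the scanner, 62.5 mm ahead of scanner_grip and 1 mm above it; it looks along its own +x axis
- scanner: the same scanner; origin under its middle on the underside, x towards the window, z up
- label (a point): middle of the paper bar-code label, 70 mm wide and 40 mm high, on the upright front face of the grey dry box, 50 mm above the bench. Axes: x points level into the box (away from the robot, normal to the label), y left along the front, z up. The box is fixed to the bench, 160 mm deep (x), 200 mm wide (y), walls 90 mm high; its lid lies on top of the walls, with its upper face 107 mm above the bench
- lid_handle (a point): middle of the lid's bar handle: a round steel bar, 12 mm thick and 90 mm long, parallel to the box's front edge, on two posts; with the lid shut it is 136 mm above the bench and 29 mm above the lid's upper face, 68 mm in front of the box's middle (17 mm behind the lid's front edge, which is 85 mm in front of the box's middle). Site axes: x level to the back of the box, y along the bar; it turns with the lid. The round bar can turn between the fingers
- lid_hinge (a point): middle of the lid's hinge line at the back edge of the box, 90 mm above the bench; the handle bar lies 148 mm in front of it and 46 mm above it when shut, the lid's front edge 165 mm in front
- lid_angle (a joint): angle of the lid about its hinge, rad: 0 shut, growing as the front edge rises (a gap of 3 cm at the front edge is 0.18 rad); stops at 1.2. The seal holds the lid until the upward pull at the handle is about 10 to 12 N; this peak comes within the first 2 mm of rise and falls away by 7 mm (0.05 rad), after which about 1 to 4 N at the handle holds the lid open. Let go, it falls shut
- lid: the lid, a grey frame with a clear pane and a bar handle, about 0.3 kg; origin on the hinge line, axes as lid_hinge
- beaker_250_mid (a point): bystander: middle of a glass beaker, 71 mm across, 93 mm high, 46 mm above its underside
- reagent_1_mid (a point): bystander: middle of a capped reagent bottle, 56 mm across, 106 mm high, 53 mm above its underside
- bench_timer_mid (a point): bystander: middle of a flat black bench timer, 50 x 76 x 24 mm

How it is judged:
By the outcome, as a careful person would: the job done as asked, in the order asked, and still so for the second after the job is handed in, while the arm keeps its last pose, push and grip.
It also fails if it takes over 56 s, if anything falls off the work surface, if the arm or the gripper's body presses on something with over 40 N, if the wrist force passes 120 N, or if a joint passes its speed limit or range.

### The arm

A 6-joint arm with a two-finger parallel gripper is mounted at the origin on a cart in front of the work surface, level with it; the furniture and walls round the work are solid. World frame = base frame: x ahead of the robot, y to its left, z up, the work surface at z = 0. Lengths are in mm, angles in rad, forces in N, time in s.
With the tool pointing down it reaches from about 275 to 1000 mm from the base axis. Payload 8.4 kg.
Tool frame: the origin (TCP) lies midway between the tips of the shut fingers; the grasp point (between the pads) lies 19 mm behind it; z points along the fingers, y is the line along which they close (so a half turn about z gives the same grasp; the last joint's range is limited). The gripper opens to 85 mm and grips with 20 to 120 N. Pads are 22 mm wide; open, the fingers measure 114 mm over their backs; the gripper's body (76 mm by 85 mm) begins 54 mm behind the grasp point. The pads swing forward as they close: fully open they stand 13 mm farther back than shut.
Start: joints at [1.129, 0.353, 1.633, -0, 1.155, -0.002], TCP at [266.098, 565.526, 231.281] pointing down, gripper open.
Joint ranges: [-2.63, 2.63], [-0.92, 2.1], [0.06, 2.66], [-1.3, 4.44], [0, 2.69], [-3.02, 3.02]. Speed limits (rad/s): [2.22, 2.22, 2.79, 3.14, 3.14, 3.14].

### API

Orientations are given as [roll, pitch, yaw] about the fixed x, y, z axes, in that order (R = Rz(yaw) Ry(pitch) Rx(roll)).
In Python, from rig import monitor, imaging, r gives the robot as it stands.
- The arm moves only by the tool drive_tool, never from a script. Its argument "plan" is a list of rows, each an object of numbers: "x", "y", "z": the shift along the tool's x, y, z in units of 50 mm (1.0 is 50 mm); "ax", "ay", "az": the turn, a rotation vector about the tool's x, y, z in units of 6 degrees (1.0 is 6 degrees); "hand": the finger opening in mm, from 0 to 85.4. In form: [{"x": .., "y": .., "z": .., "ax": .., "ay": .., "az": .., "hand": ..}, ...]. A call has 1 to 8 rows; each row is the pose to reach, as a shift and turn from the pose commanded when the call began, along the tool's axes at that moment; what a row does not reach only later rows make up. A row lasts 1/10 s, in which the tool goes at most 50 mm and 8.59 degrees, less where a joint would pass 70% of its speed; a pose out of reach is approached as far as the arm can. A call with a gripper value outside its range is refused whole. The fingers move at their own pace and stop on an object; "grip_force" is the grip in N (left out, the last holds). Time passes only in rows, so rows that repeat a pose let the fingers close. It gives the time, the measured TCP pose, the force, the opening and the grip force at its end, in the units of the state.
- monitor.sense(): the state, without advancing time (a new reading comes with each control period).
- imaging.grab_frame(name): name is "scene" or "top"; returns the picture (400x640x3 uint8, red, green, blue); there is no depth.
- imaging.camera_info(name): a dict with "mtx" (3x3 intrinsics, pixels), "R" (3x3) and "t" (3): a world point X has camera coordinates R X + t. Camera axes: x right, y down, z forward; pixel columns grow to the right and rows downward; lengths in mm; the calibration is good to about 2 mm. A picture is of the moment at which its call begins. camera_info takes no time and is no camera call.
- r.sign_off(): hands the job in; it is judged then, once.
The state is a dict: "clock": time; "qpos": joint angles; "qvel": joint speeds; "joint_efforts": joint torques, N m; "eef_pos": TCP position; "tcp_rot": TCP orientation; "contact_force": force on the tool from outside, world axes, zero at the start; "wrist_torque": the same for the moment, N m; "opening": opening from 0.0 (shut) to 1.0 (fully open); "grasp_force": force on a finger pad.
Only numpy, scipy, OpenCV 4.12 (cv2) and the standard library are available. Lean on these libraries where they do the work, as an engineer would, in place of code of your own. Each camera call takes 0.05 s, during which the arm holds its last target. There are 200 camera calls.

## Working session

There is one attempt and no reset: what is moved stays moved. The work goes in short steps, Python scripts to look and compute and a tool call to move; the robot and the scene stay as the last step left them, time stands still between calls to the robot, and variables do not carry over. Pictures are saved under pics/ and viewed, at most 10 in all, crops included, and the job is handed in when it is done.

Besides the shell and the picture viewer there is one more tool, called after "Emit:" as a command line: name --argument value ..., lists and objects as JSON in quotes. drive_tool: Moves the arm, as the interface text tells. Its arguments: {"type":"object","properties":{"plan":{"type":"array","items":{"type":"object","properties":{"x":{"type":"number"},"y":{"type":"number"},"z":{"type":"number"},"ax":{"type":"number"},"ay":{"type":"number"},"az":{"type":"number"},"hand":{"type":"number"}}}},"grip_force":{"type":"number"}},"required":["plan"]}

```bash
mkdir -p pics; python3 - <<'E'
from rig import monitor, imaging, r
import cv2
for n in ("scene","top"):
    cv2.imwrite(f"pics/{n}0.png",imaging.grab_frame(n)[:,:,::-1])
    c=imaging.camera_info(n);print(n,c)
s=monitor.sense();print(s)
E
```

```text
scene {'mtx': array([[457.5756187 ,   0.        , 322.5498756 ],
       [  0.        , 457.5756187 , 196.13154433],
       [  0.        ,   0.        ,   1.        ]]), 'R': array([[ 0.75214953, -0.65876247,  0.01740983],
       [-0.42517328, -0.50529226, -0.75093769],
       [ 0.50348662,  0.55741524, -0.66014353]]), 't': array([-465.66619101,  331.15136516,  887.94174859])}
top {'mtx': array([[506.89786096,   0.        , 322.39095195],
       [  0.        , 506.89786096, 204.00345053],
       [  0.        ,   0.        ,   1.        ]]), 'R': array([[-0.00876535, -0.99978446, -0.01882026],
       [-0.99868986,  0.00970155, -0.05024376],
       [ 0.05041551,  0.01835519, -0.99855964]]), 't': array([  27.44167673,  583.2690297 , 1292.57264927])}
{'clock': 0.1, 'qpos': array([ 1.12859889e+00,  3.53596391e-01,  1.63406679e+00, -2.45513903e-05,
        1.15519487e+00, -2.42260282e-03]), 'qvel': array([ 0.00073703, -0.0031193 , -0.00370948, -0.00041621, -0.00136065,
       -0.00146767]), 'joint_efforts': array([ 5.15078700e-04, -6.06359339e+01, -3.42816639e+01,  2.01675234e-04,
        3.99853147e-03, -7.81296734e-07]), 'eef_pos': array([265.92014093, 565.13087675, 230.62281543]), 'tcp_rot': array([-3.14032721e+00,  1.93832473e-05,  2.70182776e+00]), 'contact_force': array([-0.38854943,  0.31070158, -0.80682089]), 'wrist_torque': array([-0.01043734,  0.00218119, -0.01637528]), 'grasp_force': 0.0, 'opening': 0.99958289190081}
```

View pics/scene0.png

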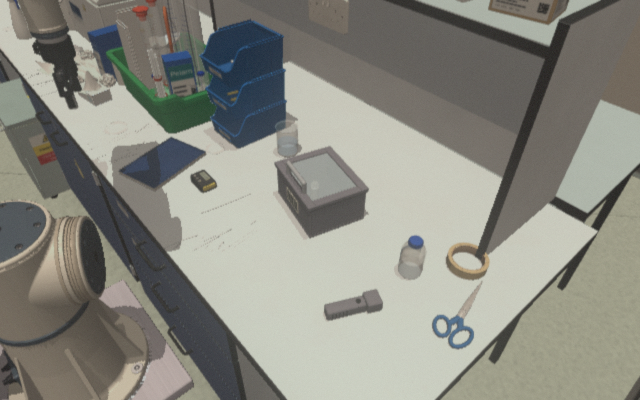

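View pics/top0.png

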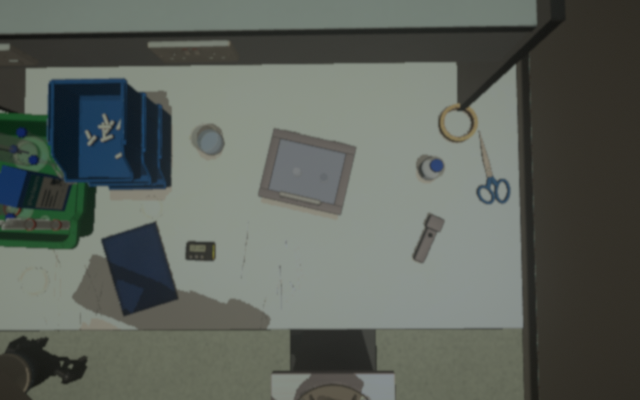

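The top view shows the scanner at about (428,238), the box lid around (307,172) and the handle at about (299,198). I'll enlarge these areas.

```bash
python3 - <<'E'
import cv2,numpy as np
a=cv2.imread("pics/top0.png")
A=cv2.convertScaleAbs(cv2.resize(a[120:220,250:365],None,fx=4,fy=4,interpolation=cv2.INTER_CUBIC),alpha=1.5)
B=cv2.convertScaleAbs(cv2.resize(a[205:270,400:455],None,fx=6,fy=6,interpolation=cv2.INTER_CUBIC),alpha=1.5)
o=np.zeros((400,800,3),np.uint8);o[:400,:460]=A;o[:390,465:795]=B
cv2.imwrite("pics/c1.png",o)
s=cv2.imread("pics/scene0.png")[145:235,270:375]
cv2.imwrite("pics/c2.png",cv2.convertScaleAbs(cv2.resize(s,None,fx=6,fy=6,interpolation=cv2.INTER_CUBIC),alpha=1.4))
E
```

```text
(no output)
```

View pics/c1.png

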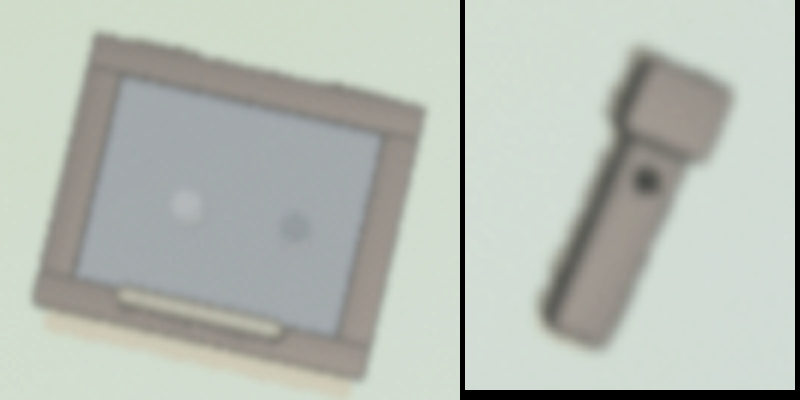

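View pics/c2.png

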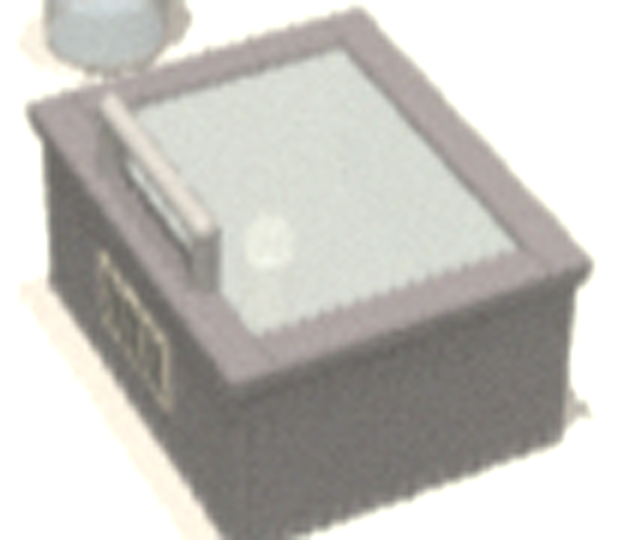

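The crops show the lid corners, the handle bar from (120,294) to (282,331), the scanner's top face, and the label centred at about (136,330) in the second crop. Next I'll convert these to world positions.

```bash
cat > h.py <<'E'
from rig import monitor, imaging, r
import numpy as np
from scipy.spatial.transform import Rotation as Ro
def px2w(n,u,v,z):
    c=imaging.camera_info(n);o=-c["R"].T@c["t"]
    d=c["R"].T@np.linalg.solve(c["mtx"],[u,v,1]);return o+d*(z-o[2])/d[2]
def crop(u,v,f,x0,y0): return (u+.5)/f-.5+x0,(v+.5)/f-.5+y0
def rel(p,Rt):  # target TCP pose -> plan units, from present measured pose
    s=monitor.sense();R0=Ro.from_euler('xyz',s["tcp_rot"])
    return np.round(R0.inv().apply(np.array(p)-s["eef_pos"])/50,3),np.round(np.degrees((R0.inv()*Rt).as_rotvec())/6,3)
def show():
    s=monitor.sense();print(s["clock"],s["eef_pos"].round(1),s["tcp_rot"].round(4),"F",s["contact_force"].round(1),"T",s["wrist_torque"].round(2),"op",round(s["opening"]*85.4,1),"g",s["grasp_force"],"q",s["qpos"].round(2))
E
python3 - <<'E'
from h import *
L=[px2w("top",*crop(u,v,4,250,120),107) for u,v in((97,33),(425,107),(362,380),(35,303))]
bl,br,fr,fl=L;print("lid",np.round(L),"w",np.linalg.norm(fl-fr),np.linalg.norm(bl-br),"d",np.linalg.norm(bl-fl),np.linalg.norm(br-fr))
c=sum(L)/4;y=(fl+bl-fr-br);x=(bl+br-fl-fr);print("c",c,"yaw",np.arctan2(-y[0],y[1]),np.arctan2(x[1],x[0]))
H=[px2w("top",*crop(u,v,4,250,120),142) for u,v in((120,294),(282,331))]
d=H[0]-H[1];print("handle",(H[0]+H[1])/2,np.linalg.norm(d),np.arctan2(-d[0],d[1]))
S=[px2w("top",*crop(u-0,v,6,400,205),z) for u,v,z in((227,75,30),(114.5,337,28))]
d=S[0]-S[1];print("scanner",(S[0]+S[1])/2,S,np.linalg.norm(d),np.arctan2(d[1],d[0]))
yaw=np.arctan2(x[1],x[0]);u=np.array([np.cos(yaw),np.sin(yaw),0])
lab=c-80*u;lab[2]=50;cc=imaging.camera_info("scene")
for p in(lab,c-68*u+[0,0,35]): 
  q=cc["mtx"]@(cc["R"]@p+cc["t"]);print(p,"scene px",q[:2]/q[2])
print("label obs",crop(136,330,6,270,145),"handle obs mid",crop(160,165,6,270,145))
for uv in((292,152),):pass
print("beaker",px2w("top",209,141,93),"bottle",px2w("top",432,167,106),"timer",px2w("top",200,250,24))
E
```

```text
lid [[764. 136. 107.]
 [717. -62. 107.]
 [553. -22. 107.]
 [601. 174. 107.]] w 201.86508451169064 203.29312157851902 d 167.6956849510115 168.75842580078938
c [658.89645088  56.74184825 107.        ] yaw -0.23814683465416747 -0.23286276309860163
handle [592.20483647  72.15270085 142.        ] 97.04211895831489 -0.23450963516623302
scanner [ 491.70485585 -245.0906807    29.        ] [array([ 546.69847644, -269.61836813,   30.        ]), array([ 436.71123525, -220.56299327,   28.        ])] 120.44759451829667 -0.4195306270339322
[581.05567005  75.20296519  50.        ] scene px [292.81348136 199.42298263]
[592.73178717  72.43379765 142.        ] scene px [296.26363897 170.24593087]
label obs (292.25, 199.58333333333334) handle obs mid (296.25, 172.08333333333334)
beaker [736.85452502 297.19640047  93.        ] bottle [ 665.20684136 -243.33402902  106.        ] timer [468.12366119 336.45515393  24.        ]
```

```bash
python3 - <<'E'
from h import *
print(rel([492,-245,121],Ro.from_euler('xyz',[np.pi,0,np.pi-.42])))
E
```

```text
(array([-10.989, -12.733,   2.209]), array([-0.012,  0.   , -0.189]))
```

Emit:
drive_tool --plan '[{"x":-0.46,"y":-0.53,"z":0,"hand":60},{"x":-0.92,"y":-1.06,"z":0,"hand":60},{"x":-1.38,"y":-1.59,"z":0,"hand":60},{"x":-1.84,"y":-2.12,"z":0,"hand":60},{"x":-2.3,"y":-2.65,"z":0,"hand":60},{"x":-2.76,"y":-3.18,"z":0,"hand":60},{"x":-3.22,"y":-3.71,"z":0,"hand":60},{"x":-3.68,"y":-4.24,"z":0,"hand":60}]'

```text
invalid input
```

Emit:
drive_tool --plan '[{"x":-0.46,"y":-0.53,"z":0,"hand":60},{"x":-0.92,"y":-1.06,"z":0,"hand":60},{"x":-1.38,"y":-1.59,"z":0,"hand":60},{"x":-1.84,"y":-2.12,"z":0,"hand":60},{"x":-2.3,"y":-2.65,"z":0,"hand":60},{"x":-2.76,"y":-3.18,"z":0,"hand":60},{"x":-3.22,"y":-3.71,"z":0,"hand":60},{"x":-3.68,"y":-4.24,"z":0,"hand":60}]'

```text
invalid input
```

Emit:
drive_tool --plan '[{"x":-0.46,"y":-0.53,"z":0.2,"hand":60},{"x":-0.92,"y":-1.06,"z":0.5,"hand":60},{"x":-1.38,"y":-1.59,"z":0.8,"hand":60},{"x":-1.84,"y":-2.12,"z":1.1,"hand":60},{"x":-2.3,"y":-2.65,"z":1.4,"hand":60},{"x":-2.76,"y":-3.18,"z":1.7,"hand":60},{"x":-3.22,"y":-3.71,"z":2.0,"az":-0.1,"hand":60},{"x":-3.63,"y":-4.25,"z":2.2,"az":-0.19,"hand":60}]'

```text
invalid input
```

```bash
python3 - <<'E'
from h import *
import cv2
show()
print(rel([492,-245,1],Ro.from_euler('xyz',[np.pi,0,np.pi-.42])))
o=np.hstack([cv2.resize(imaging.grab_frame("top")[200:275,390:465,::-1],(400,400)),cv2.resize(imaging.grab_frame("scene")[240:340,300:400,::-1],(400,400))])
cv2.imwrite("pics/g1.png",cv2.convertScaleAbs(o,alpha=1.4))
E
```

```text
0.1 [265.9 565.1 230.6] [-3.1403  0.      2.7018] F [-0.4  0.3 -0.8] T [-0.01  0.   -0.02] op 85.4 g 0.0 q [ 1.13  0.35  1.63 -0.    1.16 -0.  ]
(array([-10.989, -12.73 ,   4.609]), array([-0.012,  0.   , -0.189]))
```

View pics/g1.png

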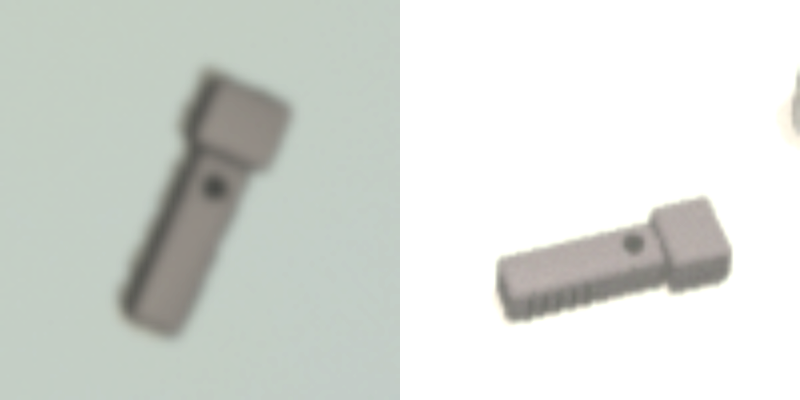

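The arm didn't move, because all three calls were refused. The picture shows the scanner still in place. I'll try again with every field filled in.

Emit:
drive_tool --plan '[{"x":-0.46,"y":-0.53,"z":0,"ax":0,"ay":0,"az":0,"hand":60},{"x":-0.92,"y":-1.06,"z":0,"ax":0,"ay":0,"az":0,"hand":60},{"x":-1.38,"y":-1.59,"z":0,"ax":0,"ay":0,"az":0,"hand":60},{"x":-1.84,"y":-2.12,"z":0,"ax":0,"ay":0,"az":0,"hand":60},{"x":-2.3,"y":-2.65,"z":0,"ax":0,"ay":0,"az":0,"hand":60},{"x":-2.76,"y":-3.18,"z":0,"ax":0,"ay":0,"az":0,"hand":60},{"x":-3.22,"y":-3.71,"z":0,"ax":0,"ay":0,"az":0,"hand":60},{"x":-3.68,"y":-4.24,"z":0,"ax":0,"ay":0,"az":0,"hand":60}]'

```text
clock: 1.0
eef_pos: [342.4, 294.0, 231.3]
tcp_rot: [3.142, 0.0, 2.702]
contact_force: [0.8, -0.3, -0.1]
opening: 0.705
grasp_force: 0.0
```

Emit:
drive_tool --plan '[{"x":-0.46,"y":-0.53,"z":0,"ax":0,"ay":0,"az":0,"hand":60},{"x":-0.92,"y":-1.06,"z":0,"ax":0,"ay":0,"az":0,"hand":60},{"x":-1.38,"y":-1.59,"z":0,"ax":0,"ay":0,"az":0,"hand":60},{"x":-1.84,"y":-2.12,"z":0,"ax":0,"ay":0,"az":0,"hand":60},{"x":-2.3,"y":-2.65,"z":0,"ax":0,"ay":0,"az":0,"hand":60},{"x":-2.76,"y":-3.18,"z":0,"ax":0,"ay":0,"az":0,"hand":60},{"x":-3.22,"y":-3.71,"z":0,"ax":0,"ay":0,"az":0,"hand":60},{"x":-3.68,"y":-4.24,"z":0,"ax":0,"ay":0,"az":0,"hand":60}]'

```text
clock: 1.8
eef_pos: [418.7, 23.7, 231.4]
tcp_rot: [3.141, 0.0, 2.702]
contact_force: [-0.2, -0.7, -0.8]
opening: 0.705
grasp_force: 0.0
```

Emit:
drive_tool --plan '[{"x":-0.46,"y":-0.53,"z":0.2,"ax":0,"ay":0,"az":0,"hand":60},{"x":-0.92,"y":-1.06,"z":0.5,"ax":0,"ay":0,"az":0,"hand":60},{"x":-1.38,"y":-1.59,"z":0.8,"ax":0,"ay":0,"az":0,"hand":60},{"x":-1.84,"y":-2.12,"z":1.1,"ax":0,"ay":0,"az":0,"hand":60},{"x":-2.3,"y":-2.65,"z":1.4,"ax":0,"ay":0,"az":0,"hand":60},{"x":-2.76,"y":-3.18,"z":1.7,"ax":0,"ay":0,"az":0,"hand":60},{"x":-3.22,"y":-3.71,"z":2.0,"ax":0,"ay":0,"az":-0.1,"hand":60},{"x":-3.63,"y":-4.25,"z":2.2,"ax":0,"ay":0,"az":-0.19,"hand":60}]'

```text
clock: 2.6
eef_pos: [492.3, -245.7, 120.1]
tcp_rot: [3.142, -0.001, 2.722]
contact_force: [0.3, 0.5, -0.3]
opening: 0.702
grasp_force: 0.0
```

```bash
python3 - <<'E'
from h import *
import cv2
a=imaging.grab_frame("scene")[200:340,290:430,::-1]
show()
print(rel([492,-245,1],Ro.from_euler('xyz',[np.pi,0,np.pi-.42])))
cv2.imwrite("pics/g2.png",cv2.convertScaleAbs(cv2.resize(a,(560,560)),alpha=1.4))
E
```

```text
2.65 [ 493.4 -249.7  119.3] [-3.1400e+00  1.0000e-03  2.7222e+00] F [ 1.2 -3.4 -0.5] T [-0.11 -0.01 -0.03] op 60.0 g 0.0 q [-0.47  0.38  1.89 -0.    0.88 -1.62]
(array([0.066, 0.079, 2.367]), array([-0.015,  0.01 ,  0.005]))
```

View pics/g2.png

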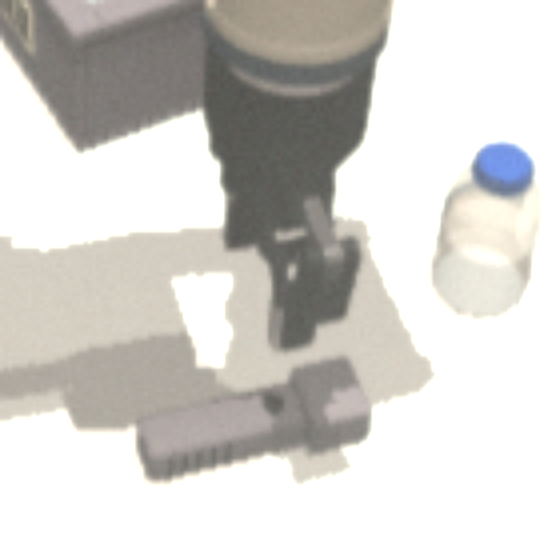

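The open fingers are above the scanner and aligned with it, and the bottle is well clear. I'll descend in two steps.

Emit:
drive_tool --plan '[{"x":0.05,"y":0.07,"z":0.4,"ax":0,"ay":0,"az":0,"hand":60},{"x":0.05,"y":0.07,"z":0.8,"ax":0,"ay":0,"az":0,"hand":60},{"x":0.05,"y":0.07,"z":1.2,"ax":0,"ay":0,"az":0,"hand":60},{"x":0.05,"y":0.07,"z":1.5,"ax":0,"ay":0,"az":0,"hand":60},{"x":0.05,"y":0.07,"z":1.5,"ax":0,"ay":0,"az":0,"hand":60},{"x":0.05,"y":0.07,"z":1.5,"ax":0,"ay":0,"az":0,"hand":60}]'

```text
clock: 3.25
eef_pos: [491.4, -240.0, 46.4]
tcp_rot: [3.142, -0.0, 2.722]
contact_force: [0.1, -0.2, 0.3]
opening: 0.704
grasp_force: 0.0
```

```bash
python3 - <<'E'
from h import *
show()
print(rel([492,-245,1],Ro.from_euler('xyz',[np.pi,0,np.pi-.42])))
E
```

```text
3.25 [ 491.4 -240.    46.4] [ 3.1416e+00 -5.0000e-04  2.7217e+00] F [ 0.1 -0.2  0.3] T [0.05 0.02 0.02] op 60.1 g 0.0 q [-0.46  0.48  1.93 -0.    0.73 -1.61]
(array([-0.052, -0.086,  0.909]), array([ 0.   , -0.005,  0.001]))
```

Emit:
drive_tool --plan '[{"x":-0.05,"y":-0.09,"z":0.2,"ax":0,"ay":0,"az":0,"hand":60},{"x":-0.05,"y":-0.09,"z":0.5,"ax":0,"ay":0,"az":0,"hand":60},{"x":-0.05,"y":-0.09,"z":0.8,"ax":0,"ay":0,"az":0,"hand":60},{"x":-0.05,"y":-0.09,"z":0.91,"ax":0,"ay":0,"az":0,"hand":60},{"x":-0.05,"y":-0.09,"z":0.91,"ax":0,"ay":0,"az":0,"hand":60}]'

```text
clock: 3.75
eef_pos: [490.9, -244.7, -0.7]
tcp_rot: [3.141, -0.003, 2.722]
contact_force: [-0.0, -0.3, -0.0]
opening: 0.704
grasp_force: 0.0
```

Emit:
drive_tool --plan '[{"x":0,"y":0,"z":0,"ax":0,"ay":0,"az":0,"hand":40},{"x":0,"y":0,"z":0,"ax":0,"ay":0,"az":0,"hand":30},{"x":0,"y":0,"z":0,"ax":0,"ay":0,"az":0,"hand":15},{"x":0,"y":0,"z":0,"ax":0,"ay":0,"az":0,"hand":15},{"x":0,"y":0,"z":0,"ax":0,"ay":0,"az":0,"hand":15},{"x":0,"y":0,"z":0,"ax":0,"ay":0,"az":0,"hand":15}]' --grip_force 40

```text
clock: 4.35
eef_pos: [492.3, -245.5, 1.3]
tcp_rot: [-3.142, 0.001, 2.722]
contact_force: [-0.9, 0.7, 5.7]
opening: 0.318
grasp_force: 40.9
```

```bash
python3 - <<'E'
from h import *
show()
E
```

```text
4.35 [ 492.3 -245.5    1.3] [-3.1416e+00  1.0000e-03  2.7216e+00] F [-0.9  0.7  5.7] T [0.03 0.08 0.03] op 27.2 g 40.8932501077652 q [-0.47  0.56  1.94  0.    0.64 -1.62]
```

```bash
python3 - <<'E'
from h import *
Y=Ro.from_euler('xyz',[np.pi,0,np.pi-.234])
print(rel([430,-60,140],Y),rel([462.3,103.6,36],Y))
E
```

```text
(array([ 2.648,  2.879, -2.777]), array([-1.000e-03,  9.000e-03, -1.776e+00])) (array([ 3.394,  6.13 , -0.697]), array([-1.000e-03,  9.000e-03, -1.776e+00]))
```

Emit:
drive_tool --plan '[{"x":0,"y":0,"z":-0.3,"ax":0,"ay":0,"az":0,"hand":15},{"x":0,"y":0,"z":-0.8,"ax":0,"ay":0,"az":0,"hand":15},{"x":0.3,"y":0.3,"z":-1.4,"ax":0,"ay":0,"az":-0.2,"hand":15},{"x":0.8,"y":0.8,"z":-2.0,"ax":0,"ay":0,"az":-0.5,"hand":15},{"x":1.3,"y":1.3,"z":-2.5,"ax":0,"ay":0,"az":-0.8,"hand":15},{"x":1.8,"y":1.9,"z":-2.78,"ax":0,"ay":0,"az":-1.1,"hand":15},{"x":2.2,"y":2.4,"z":-2.78,"ax":0,"ay":0,"az":-1.5,"hand":15},{"x":2.65,"y":2.88,"z":-2.78,"ax":0,"ay":0,"az":-1.78,"hand":15}]'

```text
clock: 5.15
eef_pos: [429.5, -58.6, 141.2]
tcp_rot: [3.141, 0.002, 2.91]
contact_force: [0.4, 0.0, -1.5]
opening: 0.32
grasp_force: 40.1
```

```bash
python3 - <<'E'
from h import *
show()
Y=Ro.from_euler('xyz',[np.pi,0,np.pi-.234])
print(rel([462.3,103.6,36],Y))
E
```

```text
5.15 [429.5 -58.6 141.2] [3.1414e+00 2.2000e-03 2.9097e+00] F [ 0.4  0.  -1.5] T [-0.    0.02  0.06] op 27.3 g 40.12816607952118 q [-0.14  0.18  2.11  0.    0.85 -1.48]
(array([0.112, 3.308, 2.105]), array([0.002, 0.021, 0.02 ]))
```

Emit:
drive_tool --plan '[{"x":0.05,"y":0.5,"z":0,"ax":0,"ay":0,"az":0,"hand":15},{"x":0.1,"y":1.1,"z":0.2,"ax":0,"ay":0,"az":0,"hand":15},{"x":0.12,"y":1.8,"z":0.6,"ax":0,"ay":0,"az":0,"hand":15},{"x":0.12,"y":2.4,"z":1.1,"ax":0,"ay":0,"az":0,"hand":15},{"x":0.12,"y":2.9,"z":1.6,"ax":0,"ay":0,"az":0,"hand":15},{"x":0.12,"y":3.2,"z":1.9,"ax":0,"ay":0,"az":0,"hand":15},{"x":0.12,"y":3.33,"z":2.08,"ax":0,"ay":0,"az":0,"hand":15},{"x":0.12,"y":3.33,"z":2.08,"ax":0,"ay":0,"az":0,"hand":15}]'

```text
clock: 5.95
eef_pos: [461.8, 103.9, 35.4]
tcp_rot: [-3.141, -0.001, 2.909]
contact_force: [-0.4, 0.1, -0.9]
opening: 0.316
grasp_force: 40.0
```

Emit:
drive_tool --plan '[{"x":0,"y":0,"z":0,"ax":0,"ay":0,"az":0,"hand":15},{"x":0,"y":0,"z":0,"ax":0,"ay":0,"az":0,"hand":15},{"x":0,"y":0,"z":0,"ax":0,"ay":0,"az":0,"hand":15}]'

```text
clock: 6.25
eef_pos: [462.7, 103.0, 36.6]
tcp_rot: [3.141, 0.001, 2.907]
contact_force: [0.2, -0.3, -0.8]
opening: 0.323
grasp_force: 40.0
```

```bash
python3 - <<'E'
from h import *
import cv2
show()
Y=Ro.from_euler('xyz',[np.pi,0,np.pi-.234])
print(rel([462.3,103.6,36],Y))
A=imaging.grab_frame("top")[150:270,240:360,::-1];B=imaging.grab_frame("scene")[150:270,215:335,::-1]
cv2.imwrite("pics/s1.png",cv2.convertScaleAbs(np.hstack([cv2.resize(A,(400,400),interpolation=2),cv2.resize(B,(400,400),interpolation=2)]),alpha=1.4))
E
```

```text
6.25 [462.7 103.   36.6] [3.1411e+00 1.2000e-03 2.9071e+00] F [ 0.2 -0.3 -0.8] T [ 0.04  0.04 -0.04] op 27.5 g 40.03137946128845 q [ 0.22  0.42  2.1  -0.    0.63 -1.12]
(array([0.011, 0.009, 0.012]), array([ 0.005,  0.011, -0.005]))
```

View pics/s1.png

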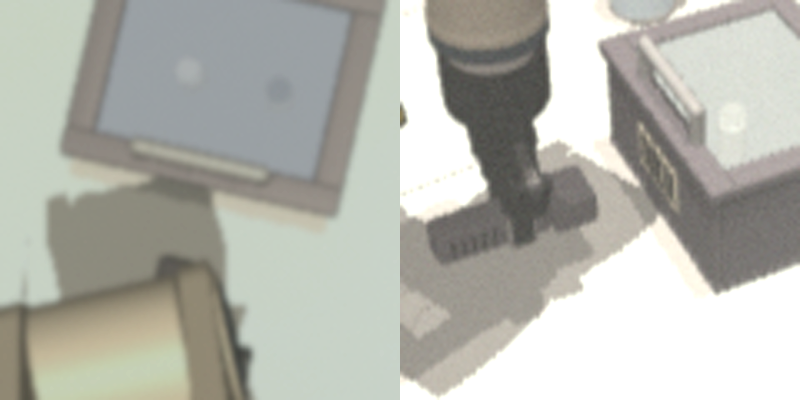

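The scanner is held level with its window facing the label about 6 cm away. I'll hold it still here.

Emit:
drive_tool --plan '[{"x":0,"y":0,"z":0,"ax":0,"ay":0,"az":0,"hand":15},{"x":0,"y":0,"z":0,"ax":0,"ay":0,"az":0,"hand":15},{"x":0,"y":0,"z":0,"ax":0,"ay":0,"az":0,"hand":15},{"x":0,"y":0,"z":0,"ax":0,"ay":0,"az":0,"hand":15},{"x":0,"y":0,"z":0,"ax":0,"ay":0,"az":0,"hand":15},{"x":0,"y":0,"z":0,"ax":0,"ay":0,"az":0,"hand":15},{"x":0,"y":0,"z":0,"ax":0,"ay":0,"az":0,"hand":15},{"x":0,"y":0,"z":0,"ax":0,"ay":0,"az":0,"hand":15}]'

```text
clock: 7.15
eef_pos: [462.3, 103.6, 35.8]
tcp_rot: [-3.142, -0.0, 2.908]
contact_force: [-1.5, -0.3, -1.2]
opening: 0.32
grasp_force: 40.0
```

Emit:
drive_tool --plan '[{"x":0,"y":0,"z":0,"ax":0,"ay":0,"az":0,"hand":15},{"x":0,"y":0,"z":0,"ax":0,"ay":0,"az":0,"hand":15},{"x":0,"y":0,"z":0,"ax":0,"ay":0,"az":0,"hand":15},{"x":0,"y":0,"z":0,"ax":0,"ay":0,"az":0,"hand":15},{"x":0,"y":0,"z":0,"ax":0,"ay":0,"az":0,"hand":15},{"x":0,"y":0,"z":0,"ax":0,"ay":0,"az":0,"hand":15},{"x":0,"y":0,"z":0,"ax":0,"ay":0,"az":0,"hand":15},{"x":0,"y":0,"z":0,"ax":0,"ay":0,"az":0,"hand":15}]'

```text
clock: 7.95
eef_pos: [462.3, 103.6, 35.8]
tcp_rot: [3.142, 0.0, 2.908]
contact_force: [-0.2, 0.3, -1.5]
opening: 0.321
grasp_force: 40.0
```

```bash
python3 - <<'E'
from h import *
show()
s=monitor.sense();R=Ro.from_euler('xyz',s["tcp_rot"]);p=s["eef_pos"];c=imaging.camera_info("scene")
u=np.array([np.cos(-.234),np.sin(-.234),0]);n=np.array([-u[1],u[0],0])
for nm,a,b,z in(("headFL top",62,20,30),("headFR top",62,-20,30),("FR bot",62,-20,0),("rearR top",-62,-14,28),("rearR bot",-62,-14,0)):
  q=p*[1,1,0]+a*u+b*n+[0,0,35+z];q=c["mtx"]@(c["R"]@q+c["t"]);q=q[:2]/q[2];print(nm,((q-[215,150])*400/120+[400,0]).round())
Y=Ro.from_euler('xyz',[np.pi,0,np.pi-.42])
print(rel([430,-60,140],Y))
print(rel([480,-235,1.5],Y))
E
```

```text
7.95 [462.3 103.6  35.8] [3.1416 0.     2.9081] F [-0.2  0.3 -1.5] T [-0.04  0.01 -0.01] op 27.4 g 40.03217339515686 q [ 0.22  0.42  2.1  -0.    0.63 -1.12]
headFL top [577. 158.]
headFR top [597. 190.]
FR bot [599. 218.]
rearR top [436. 239.]
rearR bot [441. 266.]
(array([-0.128, -3.333, -2.084]), array([0.   , 0.   , 1.781]))
(array([-1.911, -6.507,  0.686]), array([0.   , 0.   , 1.781]))
```

The projected scanner corners match the picture, so the aim is confirmed. I'll return it to its old area.

Emit:
drive_tool --plan '[{"x":-0.1,"y":0,"z":-0.3,"ax":0,"ay":0,"az":0,"hand":15},{"x":-0.13,"y":-0.3,"z":-0.8,"ax":0,"ay":0,"az":0.1,"hand":15},{"x":-0.13,"y":-0.7,"z":-1.3,"ax":0,"ay":0,"az":0.3,"hand":15},{"x":-0.13,"y":-1.2,"z":-1.7,"ax":0,"ay":0,"az":0.6,"hand":15},{"x":-0.13,"y":-1.7,"z":-2.08,"ax":0,"ay":0,"az":0.9,"hand":15},{"x":-0.13,"y":-2.3,"z":-2.08,"ax":0,"ay":0,"az":1.2,"hand":15},{"x":-0.13,"y":-2.9,"z":-2.08,"ax":0,"ay":0,"az":1.5,"hand":15},{"x":-0.13,"y":-3.33,"z":-2.08,"ax":0,"ay":0,"az":1.78,"hand":15}]'

```text
clock: 8.75
eef_pos: [429.5, -61.3, 140.0]
tcp_rot: [-3.142, 0.0, 2.72]
contact_force: [-0.3, 0.1, -0.6]
opening: 0.319
grasp_force: 40.1
```

```bash
python3 - <<'E'
from h import *
show()
Y=Ro.from_euler('xyz',[np.pi,0,np.pi-.42])
print(rel([480,-235,1.5],Y))
E
```

```text
8.75 [429.5 -61.3 140. ] [-3.1415e+00  4.0000e-04  2.7200e+00] F [-0.3  0.1 -0.6] T [ 0.01 -0.    0.06] op 27.3 g 40.08659362792969 q [-0.14  0.18  2.11 -0.    0.85 -1.29]
(array([-2.342, -2.757,  2.772]), array([-0.001,  0.004, -0.015]))
```

Emit:
drive_tool --plan '[{"x":-0.4,"y":-0.4,"z":0,"ax":0,"ay":0,"az":0,"hand":15},{"x":-0.9,"y":-0.9,"z":0,"ax":0,"ay":0,"az":0,"hand":15},{"x":-1.4,"y":-1.5,"z":0.3,"ax":0,"ay":0,"az":0,"hand":15},{"x":-1.9,"y":-2.1,"z":0.8,"ax":0,"ay":0,"az":0,"hand":15},{"x":-2.2,"y":-2.6,"z":1.3,"ax":0,"ay":0,"az":0,"hand":15},{"x":-2.34,"y":-2.76,"z":1.8,"ax":0,"ay":0,"az":0,"hand":15},{"x":-2.34,"y":-2.76,"z":2.2,"ax":0,"ay":0,"az":0,"hand":15},{"x":-2.34,"y":-2.76,"z":2.4,"ax":0,"ay":0,"az":0,"hand":15}]'

```text
clock: 9.55
eef_pos: [479.5, -233.5, 17.9]
tcp_rot: [3.141, -0.003, 2.721]
contact_force: [-0.5, 0.1, -1.3]
opening: 0.321
grasp_force: 40.0
```

Emit:
drive_tool --plan '[{"x":0,"y":0,"z":0.1,"ax":0,"ay":0,"az":0,"hand":15},{"x":0,"y":0,"z":0.2,"ax":0,"ay":0,"az":0,"hand":15},{"x":0,"y":0,"z":0.3,"ax":0,"ay":0,"az":0,"hand":15},{"x":0,"y":0,"z":0.36,"ax":0,"ay":0,"az":0,"hand":15},{"x":0,"y":0,"z":0.36,"ax":0,"ay":0,"az":0,"hand":15},{"x":0,"y":0,"z":0.36,"ax":0,"ay":0,"az":0,"hand":15}]'

```text
clock: 10.15
eef_pos: [480.9, -233.6, 2.1]
tcp_rot: [-3.142, 0.0, 2.722]
contact_force: [-0.3, 0.0, -1.3]
opening: 0.317
grasp_force: 40.0
```

```bash
python3 - <<'E'
from h import *
show()
E
```

```text
10.15 [ 480.9 -233.6    2.1] [-3.1416e+00  4.0000e-04  2.7219e+00] F [-0.3  0.  -1.3] T [-0.05  0.    0.03] op 27.0 g 40.04266083240509 q [-0.45  0.54  1.98 -0.    0.62 -1.61]
```

Emit:
drive_tool --plan '[{"x":0,"y":0,"z":0.02,"ax":0,"ay":0,"az":0,"hand":15},{"x":0,"y":0,"z":0.03,"ax":0,"ay":0,"az":0,"hand":15},{"x":0,"y":0,"z":0.03,"ax":0,"ay":0,"az":0,"hand":15},{"x":0,"y":0,"z":0.03,"ax":0,"ay":0,"az":0,"hand":15}]'

```text
clock: 10.55
eef_pos: [481.0, -233.7, 1.3]
tcp_rot: [3.142, 0.001, 2.722]
contact_force: [-2.1, 0.7, 10.4]
opening: 0.323
grasp_force: 41.7
```

Emit:
drive_tool --plan '[{"x":0,"y":0,"z":0,"ax":0,"ay":0,"az":0,"hand":35},{"x":0,"y":0,"z":0,"ax":0,"ay":0,"az":0,"hand":60},{"x":0,"y":0,"z":0,"ax":0,"ay":0,"az":0,"hand":60},{"x":0,"y":0,"z":0,"ax":0,"ay":0,"az":0,"hand":60},{"x":0,"y":0,"z":-0.3,"ax":0,"ay":0,"az":0,"hand":60},{"x":0,"y":0,"z":-1.0,"ax":0,"ay":0,"az":0,"hand":60},{"x":0,"y":0,"z":-2.0,"ax":0,"ay":0,"az":0,"hand":60},{"x":0,"y":0,"z":-3.0,"ax":0,"ay":0,"az":0,"hand":60}]'

```text
clock: 11.35
eef_pos: [480.1, -233.3, 152.5]
tcp_rot: [-3.142, -0.001, 2.722]
contact_force: [1.4, -0.4, 0.4]
opening: 0.703
grasp_force: 0.0
```

```bash
python3 - <<'E'
from h import *
show()
for k in(-1,1):
  Y=Ro.from_euler('xyz',[np.pi,0,k*np.pi/2-.234]);print(rel([480,-233.6,210],Y),rel([592.7,72.4,210],Y))
E
```

```text
11.35 [ 480.1 -233.3  152.5] [-3.1416e+00 -9.0000e-04  2.7217e+00] F [ 1.4 -0.4  0.4] T [ 0.06 -0.02 -0.01] op 60.1 g 0.0 q [-0.46  0.31  1.9  -0.    0.94 -1.61]
(array([ 0.   , -0.006, -1.15 ]), array([ 7.0000e-03, -6.0000e-03, -1.6775e+01])) (array([ 0.437,  6.501, -1.149]), array([ 7.0000e-03, -6.0000e-03, -1.6775e+01]))
(array([ 0.   , -0.006, -1.15 ]), array([-6.0000e-03, -7.0000e-03,  1.3225e+01])) (array([ 0.437,  6.501, -1.149]), array([-6.0000e-03, -7.0000e-03,  1.3225e+01]))
```

Emit:
drive_tool --plan '[{"x":0,"y":0,"z":-0.4,"ax":0,"ay":0,"az":0.8,"hand":60},{"x":0,"y":0.3,"z":-0.8,"ax":0,"ay":0,"az":1.6,"hand":60},{"x":0,"y":0.8,"z":-1.2,"ax":0,"ay":0,"az":2.5,"hand":60},{"x":0,"y":1.4,"z":-1.5,"ax":0,"ay":0,"az":3.5,"hand":60},{"x":0,"y":2.0,"z":-1.5,"ax":0,"ay":0,"az":4.5,"hand":60},{"x":0,"y":2.6,"z":-1.5,"ax":0,"ay":0,"az":5.5,"hand":60},{"x":0,"y":3.2,"z":-1.5,"ax":0,"ay":0,"az":6.5,"hand":60},{"x":0,"y":3.8,"z":-1.5,"ax":0,"ay":0,"az":7.5,"hand":60}]'

```text
clock: 12.15
eef_pos: [558.3, -58.9, 226.5]
tcp_rot: [3.141, 0.0, 1.932]
contact_force: [-0.4, -0.1, -0.2]
opening: 0.706
grasp_force: 0.0
```

```bash
python3 - <<'E'
from h import *
show()
Y=Ro.from_euler('xyz',[np.pi,0,np.pi/2-.234]);print(rel([592.7,72.4,200],Y))
E
```

```text
12.15 [558.3 -58.9 226.5] [3.1409e+00 4.0000e-04 1.9320e+00] F [-0.4 -0.1 -0.2] T [-0.   -0.02  0.04] op 60.3 g 0.0 q [-0.11  0.26  1.78 -0.    1.11 -0.47]
(array([2.213, 1.571, 0.53 ]), array([8.000e-03, 1.000e-03, 5.684e+00]))
```

Emit:
drive_tool --plan '[{"x":0.4,"y":0.3,"z":0,"ax":0,"ay":0,"az":1.0,"hand":60},{"x":0.9,"y":0.6,"z":0,"ax":0,"ay":0,"az":2.0,"hand":60},{"x":1.4,"y":1.0,"z":0,"ax":0,"ay":0,"az":3.2,"hand":60},{"x":1.9,"y":1.3,"z":0.2,"ax":0,"ay":0,"az":4.4,"hand":60},{"x":2.2,"y":1.57,"z":0.4,"ax":0,"ay":0,"az":5.4,"hand":50},{"x":2.2,"y":1.57,"z":0.53,"ax":0,"ay":0,"az":5.72,"hand":50},{"x":2.2,"y":1.57,"z":0.53,"ax":0,"ay":0,"az":5.72,"hand":50},{"x":2.2,"y":1.57,"z":0.53,"ax":0,"ay":0,"az":5.72,"hand":50}]'

```text
clock: 12.95
eef_pos: [592.0, 70.5, 199.6]
tcp_rot: [3.141, 0.0, 1.339]
contact_force: [-0.3, -0.1, 0.1]
opening: 0.585
grasp_force: 0.0
```

```bash
python3 - <<'E'
from h import *
import cv2
A=imaging.grab_frame("scene")
show()
Y=Ro.from_euler('xyz',[np.pi,0,np.pi/2-.234]);print(rel([592.7,72.4,117],Y))
T=imaging.grab_frame("top")
cv2.imwrite("pics/l1.png",cv2.convertScaleAbs(np.hstack([cv2.resize(A[100:240,240:380,::-1],(400,400),interpolation=2),cv2.resize(T[120:280,300:460,::-1],(400,400),interpolation=2)]),alpha=1.4))
E
```

```text
13.0 [592.2  70.4 199.7] [ 3.1409e+00 -2.0000e-04  1.3381e+00] F [ 0.8 -0.2  0.6] T [-0.01 -0.04  0.01] op 50.0 g 0.0 q [ 0.12  0.34  1.73 -0.    1.07  0.35]
(array([ 4.100e-02, -1.000e-03,  1.654e+00]), array([ 0.007, -0.002,  0.013]))
```

View pics/l1.png

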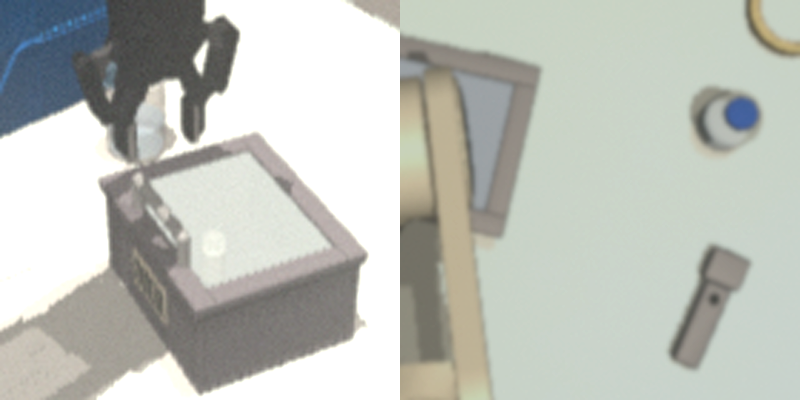

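The scanner lies flat and released, and the fingers straddle the bar. Next I'll descend and grip.

Emit:
drive_tool --plan '[{"x":0.04,"y":0,"z":0.3,"ax":0,"ay":0,"az":0,"hand":50},{"x":0.04,"y":0,"z":0.7,"ax":0,"ay":0,"az":0,"hand":50},{"x":0.04,"y":0,"z":1.1,"ax":0,"ay":0,"az":0,"hand":50},{"x":0.04,"y":0,"z":1.45,"ax":0,"ay":0,"az":0,"hand":50},{"x":0.04,"y":0,"z":1.65,"ax":0,"ay":0,"az":0,"hand":50},{"x":0.04,"y":0,"z":1.65,"ax":0,"ay":0,"az":0,"hand":50},{"x":0.04,"y":0,"z":1.65,"ax":0,"ay":0,"az":0,"hand":50}]'

```text
clock: 13.75
eef_pos: [592.8, 72.6, 116.4]
tcp_rot: [3.142, -0.0, 1.337]
contact_force: [1.0, -0.3, 0.4]
opening: 0.58
grasp_force: 0.0
```

Emit:
drive_tool --plan '[{"x":0,"y":0,"z":0,"ax":0,"ay":0,"az":0,"hand":35},{"x":0,"y":0,"z":0,"ax":0,"ay":0,"az":0,"hand":25},{"x":0,"y":0,"z":0,"ax":0,"ay":0,"az":0,"hand":18},{"x":0,"y":0,"z":0,"ax":0,"ay":0,"az":0,"hand":13},{"x":0,"y":0,"z":0,"ax":0,"ay":0,"az":0,"hand":8},{"x":0,"y":0,"z":0,"ax":0,"ay":0,"az":0,"hand":2},{"x":0,"y":0,"z":0,"ax":0,"ay":0,"az":0,"hand":2},{"x":0,"y":0,"z":0,"ax":0,"ay":0,"az":0,"hand":2}]' --grip_force 60

```text
clock: 14.55
eef_pos: [592.5, 72.7, 116.7]
tcp_rot: [-3.142, -0.0, 1.337]
contact_force: [-2.0, 0.4, 6.2]
opening: 0.114
grasp_force: 58.4
```

```bash
python3 - <<'E'
from h import *
show()
E
```

```text
14.55 [592.5  72.7 116.7] [-3.1416e+00 -1.0000e-04  1.3373e+00] F [-2.   0.4  6.2] T [ 0.05  0.41 -0.05] op 9.7 g 58.43571424484253 q [0.12 0.44 1.79 0.   0.91 0.35]
```

Emit:
drive_tool --plan '[{"x":0,"y":0,"z":-0.02,"ax":0,"ay":0,"az":0,"hand":2},{"x":0,"y":0,"z":-0.04,"ax":0,"ay":0,"az":0,"hand":2},{"x":0,"y":0.01,"z":-0.05,"ax":0,"ay":0,"az":0,"hand":2},{"x":0,"y":0.02,"z":-0.06,"ax":0,"ay":0,"az":0,"hand":2}]'

```text
clock: 14.95
eef_pos: [593.0, 72.5, 118.6]
tcp_rot: [-3.14, 0.0, 1.337]
contact_force: [0.8, 2.8, -10.3]
opening: 0.121
grasp_force: 58.3
```

Emit:
drive_tool --plan '[{"x":0,"y":0,"z":-0.02,"ax":0,"ay":0,"az":0,"hand":2},{"x":0,"y":0.01,"z":-0.04,"ax":0,"ay":0,"az":0,"hand":2},{"x":0,"y":0.02,"z":-0.06,"ax":0,"ay":0,"az":0,"hand":2},{"x":0,"y":0.03,"z":-0.08,"ax":0,"ay":0,"az":0,"hand":2}]'

```text
clock: 15.35
eef_pos: [594.1, 72.3, 122.2]
tcp_rot: [-3.139, 0.0, 1.337]
contact_force: [1.7, 2.9, -11.9]
opening: 0.114
grasp_force: 59.8
```

```bash
python3 - <<'E'
from h import *
show()
E
```

```text
15.35 [594.1  72.3 122.2] [-3.1393e+00  4.0000e-04  1.3372e+00] F [  1.7   2.9 -11.9] T [ 0.54  0.05 -0.04] op 9.7 g 59.78233873844147 q [0.12 0.44 1.78 0.   0.93 0.35]
```

Emit:
drive_tool --plan '[{"x":0,"y":0.01,"z":-0.02,"ax":0,"ay":0,"az":0,"hand":2},{"x":0,"y":0.01,"z":-0.04,"ax":0,"ay":0,"az":0,"hand":2},{"x":0,"y":0.02,"z":-0.05,"ax":0,"ay":0,"az":0,"hand":2},{"x":0,"y":0.02,"z":-0.06,"ax":0,"ay":0,"az":0,"hand":2},{"x":0,"y":0.02,"z":-0.06,"ax":0,"ay":0,"az":0,"hand":2}]'

```text
clock: 15.85
eef_pos: [595.8, 71.9, 126.6]
tcp_rot: [-3.141, 0.0, 1.337]
contact_force: [-2.5, 2.5, -3.1]
opening: 0.114
grasp_force: 60.6
```

```bash
python3 - <<'E'
from h import *
import cv2
show()
A=imaging.grab_frame("scene");T=imaging.grab_frame("scene")
cv2.imwrite("pics/l2.png",cv2.convertScaleAbs(cv2.resize(A[135:235,270:370,::-1],(560,560),interpolation=2),alpha=1.5))
E
```

```text
15.85 [595.8  71.9 126.6] [-3.1413  0.      1.3373] F [-2.5  2.5 -3.1] T [ 0.55  0.8  -0.02] op 9.8 g 60.57988107204437 q [0.12 0.43 1.78 0.   0.93 0.35]
```

View pics/l2.png

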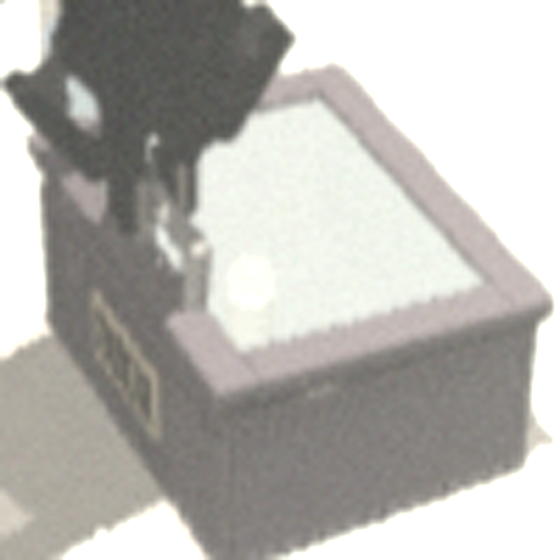

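The force has fallen to about 3 N, so the seal has released, and the lid is slightly ajar. I'll raise it to the 3 cm gap.

Emit:
drive_tool --plan '[{"x":0,"y":0.02,"z":-0.04,"ax":0,"ay":0,"az":0,"hand":2},{"x":0,"y":0.04,"z":-0.09,"ax":0,"ay":0,"az":0,"hand":2},{"x":0,"y":0.06,"z":-0.14,"ax":0,"ay":0,"az":0,"hand":2},{"x":0,"y":0.08,"z":-0.19,"ax":0,"ay":0,"az":0,"hand":2},{"x":0,"y":0.11,"z":-0.24,"ax":0,"ay":0,"az":0,"hand":2},{"x":0,"y":0.13,"z":-0.29,"ax":0,"ay":0,"az":0,"hand":2},{"x":0,"y":0.145,"z":-0.32,"ax":0,"ay":0,"az":0,"hand":2},{"x":0,"y":0.145,"z":-0.32,"ax":0,"ay":0,"az":0,"hand":2}]'

```text
clock: 16.75
eef_pos: [602.4, 70.2, 142.4]
tcp_rot: [-3.14, 0.0, 1.337]
contact_force: [-4.9, 3.8, -1.8]
opening: 0.119
grasp_force: 60.1
```

Emit:
drive_tool --plan '[{"x":0,"y":0,"z":0,"ax":0,"ay":0,"az":0,"hand":2},{"x":0,"y":0,"z":0,"ax":0,"ay":0,"az":0,"hand":2},{"x":0,"y":0,"z":0,"ax":0,"ay":0,"az":0,"hand":2},{"x":0,"y":0,"z":0,"ax":0,"ay":0,"az":0,"hand":2}]'

```text
clock: 17.15
eef_pos: [602.4, 70.2, 142.5]
tcp_rot: [-3.14, 0.0, 1.337]
contact_force: [-4.7, 4.4, -2.2]
opening: 0.118
grasp_force: 60.1
```

```bash
python3 - <<'E'
from h import *
import cv2
show()
A=imaging.grab_frame("scene")
cv2.imwrite("pics/l3.png",cv2.convertScaleAbs(cv2.resize(A[135:235,270:370,::-1],(560,560),interpolation=2),alpha=1.5))
c=imaging.camera_info("scene");yaw=-.234;u=np.array([np.cos(yaw),np.sin(yaw),0]);n=np.array([-u[1],u[0],0]);h=np.array([658.9,56.7,0])+80*u+[0,0,90]
for th in(0,.15,.18,.21):
  o=[]
  for a,b in((-165,-100),(-165,100),(5,-100)):
    x=a*np.cos(th)+17*np.sin(th);z=-a*np.sin(th)+17*np.cos(th)
    q=c["mtx"]@(c["R"]@(h+x*u+b*n+[0,0,z])+c["t"]);o.append(((q[:2]/q[2]-[270,135])*5.6).round())
  print(th,*o)
E
```

```text
17.15 [602.4  70.2 142.5] [-3.1404e+00  2.0000e-04  1.3372e+00] F [-4.7  4.4 -2.2] T [ 0.67  1.18 -0.07] op 10.1 g 60.05533218383789 q [0.11 0.42 1.75 0.   0.97 0.35]
0 [214. 404.] [ 26. 149.] [554. 288.]
0.15 [223. 358.] [ 32. 105.] [559. 288.]
0.18 [226. 348.] [34. 95.] [560. 288.]
0.21 [229. 339.] [36. 86.] [561. 288.]
```

View pics/l3.png

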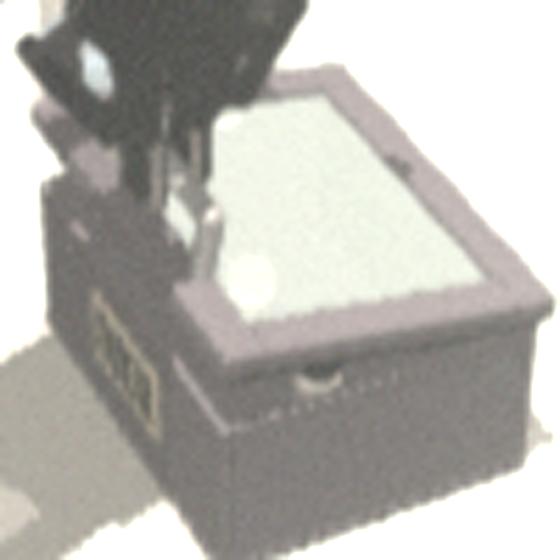

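The lid is ajar with an estimated angle of about 0.17 rad. I'll make one small trim, hold steady, then hand in.

Emit:
drive_tool --plan '[{"x":0,"y":0,"z":-0.01,"ax":0,"ay":0,"az":0,"hand":2},{"x":0,"y":0,"z":-0.025,"ax":0,"ay":0,"az":0,"hand":2},{"x":0,"y":0,"z":-0.025,"ax":0,"ay":0,"az":0,"hand":2},{"x":0,"y":0,"z":-0.025,"ax":0,"ay":0,"az":0,"hand":2},{"x":0,"y":0,"z":-0.025,"ax":0,"ay":0,"az":0,"hand":2},{"x":0,"y":0,"z":-0.025,"ax":0,"ay":0,"az":0,"hand":2},{"x":0,"y":0,"z":-0.025,"ax":0,"ay":0,"az":0,"hand":2},{"x":0,"y":0,"z":-0.025,"ax":0,"ay":0,"az":0,"hand":2}]'

```text
clock: 18.0
eef_pos: [602.9, 70.1, 143.5]
tcp_rot: [-3.141, 0.0, 1.337]
contact_force: [-2.6, 3.7, -8.0]
opening: 0.116
grasp_force: 59.4
```

```bash
python3 - <<'E'
from h import *
show()
print(r.sign_off())
E
```

```text
18.0 [602.9  70.1 143.5] [-3.1413e+00  1.0000e-04  1.3372e+00] F [-2.6  3.7 -8. ] T [ 0.61  0.89 -0.09] op 9.9 g 59.439420104026794 q [ 0.11  0.42  1.75 -0.    0.97  0.35]
the job is handed in; nothing more can be done
None
```

I scanned the label, set the scanner down flat and let go of it, then opened the lid, and handed in at 18.0 s with the arm still holding the lid at a gap I estimate from images and arm position at 28–30 mm.

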